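# Whistle from behind the bottle opener

### The arm

A 7-joint arm with a two-finger parallel gripper is mounted at the origin on the work surface. World frame = base frame: x ahead of the robot, y to its left, z up, the work surface at z = 0. Lengths are in m, angles in degrees, forces in N, time in s.
With the tool pointing down it reaches from about 0.425 to 0.95 m from the base axis. Payload 16.7 kg.
Tool frame: the origin (TCP) lies at the very end of the fingers, on their centre line; the grasp point (between the pads) lies 19 mm behind it; z points along the fingers, y is the line along which they close (so a half turn about z gives the same grasp; the last joint's range is limited). The gripper opens to 94 mm and grips with 3 to 60 N. Pads are 16 mm wide; open, the fingers measure 119 mm over their backs; the gripper's body (75 mm by 177 mm) begins 78 mm behind the grasp point.
Start: joints at [66.492, 24.414, 4.234, 92.017, -1.954, 63.644, -3.845], TCP at [0.174, -0.652, 0.205] pointing down, gripper open.
Joint ranges: [-163.25, 163.25], [-28.42, 122.38], [-70.27, 78.77], [12.13, 141.07], [-58.53, 238.53], [9.26, 117.41], [-156.51, 156.51]. Speed limits (degrees/s): [108.29, 108.29, 136.94, 136.94, 172.46, 172.46, 172.46].

### API

Orientations are given as [roll, pitch, yaw] about the fixed x, y, z axes, in that order (R = Rz(yaw) Ry(pitch) Rx(roll)).
In Python, from workcell import env gives the robot as it stands.
- The arm moves only by the tool apply_moves, never from a script. Its arguments are lists of equal length, an entry for each row: "offset": the shift along the tool's x, y, z in mm, a list of three; "twist": the turn about the tool's z in rad; "grip": the opening, from 0 (shut) to 1 (fully open). In form: {"offset": [[tx, ty, tz], ...], "twist": [twist, ...], "grip": [grip, ...]}. A call has 1 to 12 rows; each row is the pose to reach, as a shift and turn from the pose commanded when the call began, along the tool's axes at that moment; what a row does not reach only later rows make up. A row lasts 1/10 s, in which the tool goes at most 50 mm and 8.59 degrees, less where a joint would pass 70% of its speed; a pose out of reach is approached as far as the arm can. A call with a gripper value outside its range is refused whole. The fingers move at their own pace and stop on an object; the grip force is fixed at half the most. Time passes only in rows, so rows that repeat a pose let the fingers close. It gives the time, the measured TCP pose, the force, the opening and the grip force at its end, in the units of the state.
- env.get_state(): the state, without advancing time (a new reading comes with each control period).
- env.snapshot(name): name is "scene" or "side" or "wrist"; returns a dict with "color" (480x640x3 uint8, red, green, blue), "depth" (480x640 float32, m along the optical axis (not along the pixel's ray), 0 where there is no reading), "mtx" (3x3 intrinsics, pixels), "D" ([k1, k2, p1, p2, k3] as OpenCV has them; the pictures are not rectified), "R" (3x3) and "t" (3): a world point X has camera coordinates R X + t; the wrist camera has in their place "T_tool_cam" (4x4, takes a point from camera to tool coordinates, whose origin is the TCP and whose axes are the flange's). Camera axes: x right, y down, z forward; pixel columns grow to the right and rows downward; lengths in m; the calibration is good to about 2 mm. A picture is of the moment at which its call begins: read the wrist's pose just before it.
- env.sign_off(): hands the job in; it is judged then, once.
The state is a dict: "time": time; "joint_pos": joint angles; "joint_vel": joint speeds; "joint_efforts": joint torques, N m; "ee_pos": TCP position; "ee_rot": TCP orientation; "ft_force": force on the tool from outside, world axes, zero at the start; "moment": the same for the moment, N m; "gripper_width": finger opening in m; "grip_force": force on a finger pad.
Only numpy, scipy, OpenCV 4.12 (cv2) and the standard library are available. Lean on these libraries where they do the work, as an engineer would, in place of code of your own. Each camera call takes 0.05 s, during which the arm holds its last target. There are 200 camera calls.

### The job

The whistle hangs behind the bottle opener on one hook of the key rack. Hang the opener on the other, empty hook and slide it back gently until it presses lightly, for a moment, into the sprung rubber buffer (a few newtons, no hard shove), and leave it hanging there at the back; then take the whistle off its hook and set it down in the ring dish without dropping it. Do not strain the hooks and leave everything else where it is.

Things in the scene. Friction and masses are not known exactly. Their poses are not given: they have to be found in the camera images.
- rack: free-standing wooden key rack, fixed: board 310 mm wide, 40 high, 18 thick, top 195 mm above the table, on two end posts and a flat foot; open below. Origin on the table under the middle of the board's front face; x away from the robot, y left along the board, z up. Two equal hooks stick out of its front 150 mm apart; which one is empty varies.
- full_hook: chrome hook carrying opener and whistle, fixed. Origin on its axis at the board's front face, 175 mm above the table; axes as the rack. Round rod 6 mm thick, level along its -x (towards the robot) for 105 mm, then rising at 45 degrees to a tip centre at x = -118, z = +13 mm. 34 mm square wall plate, 4 mm thick, at the root.
- spare_hook: rod of the empty hook, fixed: shape and frame as full_hook. A rubber buffer disc, 32 mm across, sits on it. Where it is clamped differs each time and is not reported: its front face is anywhere from x = -24 to -54 mm, to be found by feel. It is sprung: about 2.5 N per mm, 7 mm of travel.
- spare_plate: wall plate of the spare hook with its sleeve and rubber buffer (not the rod); origin (at the root, not at the buffer) and axes as spare_hook. A push of 5 to 8 N, kept for half a second, seats the opener; under 3 N is too little, over 14 N too much. The buffer follows back when let go.
- opener: steel bottle opener, 137 x 42 x 6 mm, 140 g, front item, 75-85 mm from the board. Origin: middle of its hanging eye; x thickness (along the hook), y width, z up. Hole 22 mm wide, from 12 below the origin to a gabled peak 13 above; hung, the rod axis lies 9 mm above the origin. Straight side edges (grip, rod between the fingers) from 25 below to 3 above; top 22 above, bottom 115 below.
- whistle: red plastic whistle with eye, 86 x 34 mm, eye 6 mm thick, 30 g, rear item, 30-38 mm from the board. Origin: middle of its eye; x along the hook, y width, z up. Hole 20 mm wide, 12 below the origin to a gabled peak 13 above; hung, the rod axis is 9 mm above the origin. Side edges from 25 below to 3 above; top 22 above. Chamber 26 mm across; mouthpiece ends 64 below.
- whistle_middle (a point): middle of the whistle, 25 mm below its origin along its z. The mouthpiece is a flat tongue 8 mm thick on the chamber's +x side, so the whistle, let go upright on its mouthpiece, tips over to its own -x and comes to lie.
- dish: white ceramic ring dish, loose, in the tray: 126 mm across the rim, 26 mm high, flat inside floor 84 mm across and 6 mm above its underside, flared wall. Origin at the centre of its underside, z up.
- tray: dark wooden tray, fixed, 210 x 400 mm, walls 30 mm high, floor 8 mm thick; the dish stands on it. Origin on the table at its centre, long side along y.
- remote: black remote control with rubber keys, 150 x 44 x 18 mm, lying flat in the tray; leave alone. Origin at the centre of its underside.
- torch: pocket torch, 96 x 32 x 30 mm, lying in the tray; leave alone. Origin at the centre of its underside.
- tin: round balm tin, 48 mm across, 18 mm high, in the tray; leave alone. Origin at the centre of its underside.
- tape_measure: tape measure, 55 x 30 x 50 mm, on the table left of the rack; leave alone. Origin at the centre of its underside.
- candle: lidded candle jar, 72 mm across, 75 mm high, on the table left of the rack; leave alone. Origin at the centre of its underside.
- glasses_case: spectacle case, 70 x 155 x 42 mm, on the table right of the rack; leave alone. Origin at the centre of its underside.
Not all that is in view belongs to the job. Of the things like the dish, leave any that is green or turquoise; of the rest the larger one is meant.

How it is judged (in metres and radians):
On the way, in this order (a step that is already met when the one before it is completed fails the run):
1. the opener is on the spare hook and presses into the rubber buffer with more than 3 N (y of opener in the frame of spare_hook between -0.008 and 0.008 m and z of opener in the frame of spare_hook between -0.016 and 0.012 m and angle between opener's own z axis and vertical below 0.25 rad and x of opener in the frame of spare_hook between -0.062 and -0.01 m and contact force between opener and spare_plate above 3 N), for 0.25 s.
2. the whistle is set down in the ring dish (horizontal distance between whistle_middle and dish below 0.055 m and z of whistle_middle in the frame of dish between 0.004 and 0.055 m and linear speed of whistle below 0.1 m/s), for 0.2 s.
At the end, for the whole second after the job is handed in: The opener hangs upright by its eye on the spare hook, its eye no farther than 65 mm from the board, and the whistle rests in the ring dish with its middle within 55 mm of the dish's centre and less than 55 mm above its underside; both released and still (y of opener in the frame of spare_hook between -0.008 and 0.008 m and z of opener in the frame of spare_hook between -0.016 and 0.012 m and angle between opener's own z axis and vertical below 0.25 rad and x of opener in the frame of spare_hook between -0.065 and -0.01 m and linear speed of each of opener, whistle below 0.03 m/s and horizontal distance between whistle_middle and dish below 0.055 m and z of whistle_middle in the frame of dish between 0.004 and 0.055 m); the robot touches nothing.
It fails at once if the opener is pressed into the buffer or its plate with more than 14 N (contact force between opener and spare_plate above 14 N).
It fails at once if a hook is strained: opener or whistle bears on a hook with more than 25 N, or the robot on a hook with more than 25 N (contact force between any of opener, whistle, the arm, the fingers and full_hook above 25 N or contact force between any of opener, whistle, the arm, the fingers and spare_hook above 25 N).
It fails at once if the opener or the whistle is dropped (falls free from more than about 55 mm) ((linear speed of opener above 1.05 m/s and contact force between opener and dish below 0.05 N and contact force between the fingers and opener below 0.05 N) or (linear speed of whistle above 1.05 m/s and contact force between whistle and dish below 0.05 N and contact force between the fingers and whistle below 0.05 N)).
It fails at once if the ring dish is shifted more than 30 mm (distance of dish from where it was at the start of the episode above 0.03 m).
It fails at once if a bystander is moved more than 20 mm (distance of any of remote, torch, tin, tape_measure, candle, glasses_case from where it was at the start of the episode above 0.02 m).
It also fails if it takes over 59 s, if anything falls off the work surface, if the arm or the gripper's body presses on something with over 40 N, if the wrist force passes 120 N, or if a joint passes its speed limit or range.

## Working session

There is one attempt and no reset: what is moved stays moved. The work goes in short steps, Python scripts to look and compute and a tool call to move; the robot and the scene stay as the last step left them, time stands still between calls to the robot, and variables do not carry over. Pictures are saved under pics/ and viewed, at most 12 in all, crops included, and the job is handed in when it is done.

Besides the shell and the picture viewer there is one more tool, called after "Call:" in YAML: its name, and indented under it one key for each argument. apply_moves: Moves the arm, as the interface text tells. Its arguments: {"type":"object","properties":{"offset":{"type":"array","items":{"type":"array","items":{"type":"number"}}},"twist":{"type":"array","items":{"type":"number"}},"grip":{"type":"array","items":{"type":"number"}}},"required":["offset","twist","grip"]}

```bash
mkdir -p pics; cat > h.py <<'E'
from workcell import env
import numpy as np, cv2
def save(n,im): cv2.imwrite(n,im[...,::-1])
def cloud(s):
    K=np.array(s["mtx"]);D=np.array(s["D"]);d=s["depth"];h,w=d.shape
    u,v=np.meshgrid(np.arange(w),np.arange(h))
    p=cv2.undistortPoints(np.stack([u,v],-1).reshape(-1,1,2).astype(np.float32),K,D).reshape(h,w,2)
    P=np.dstack([p*d[...,None],d])
    return (P-np.array(s["t"]).ravel())@np.array(s["R"])
E
python3 - <<'E'
from h import *
import pickle
print(env.get_state())
a=env.snapshot("scene");b=env.snapshot("side")
pickle.dump((a,b),open("ab.pkl","wb"))
save("pics/scene.png",a["color"]);save("pics/side.png",b["color"])
for s in(a,b):
    print(s["R"],s["t"],s["mtx"])
E
```

```text
{'time': 0.0, 'joint_pos': array([66.49220817, 24.45047328,  4.23037388, 92.04956499, -1.95142994,
       63.64493548, -3.8454345 ]), 'joint_vel': array([-0.03657732,  0.02607307,  0.01027882,  0.10172755, -0.02269237,
       -0.13533148,  0.04808061]), 'joint_efforts': array([ 1.27369512e-04, -9.35840893e+01,  3.66616733e+00, -4.54200196e+01,
       -4.88689158e-02,  2.04056402e-02,  1.42746649e-04]), 'ee_pos': array([ 0.1739033 , -0.65177518,  0.20478617]), 'ee_rot': array([-1.79927468e+02,  7.11247183e-03,  1.49413746e+01]), 'ft_force': array([-0.74661245, -0.44805941,  0.29399864]), 'moment': array([ 0.03140071,  0.03045289, -0.03509185]), 'grip_force': 0.0, 'gripper_width': 0.09372637779591972}
[[-0.41902642  0.90797259 -0.00162303]
 [ 0.74385591  0.34226097 -0.57405211]
 [-0.52066808 -0.2417503  -0.81881716]] [ 0.25653569 -0.28191348  1.68900722] [[615.78986144   0.         321.31575632]
 [  0.         615.78986144 243.43776613]
 [  0.           0.           1.        ]]
[[-0.99428574 -0.10547203 -0.01647755]
 [-0.04549553  0.55830319 -0.82838862]
 [ 0.0965713  -0.82290534 -0.55991141]] [0.4862617  0.15829125 1.07594138] [[445.54617365   0.         316.4525139 ]
 [  0.         445.54617365 246.27099189]
 [  0.           0.           1.        ]]
```

View pics/scene.png

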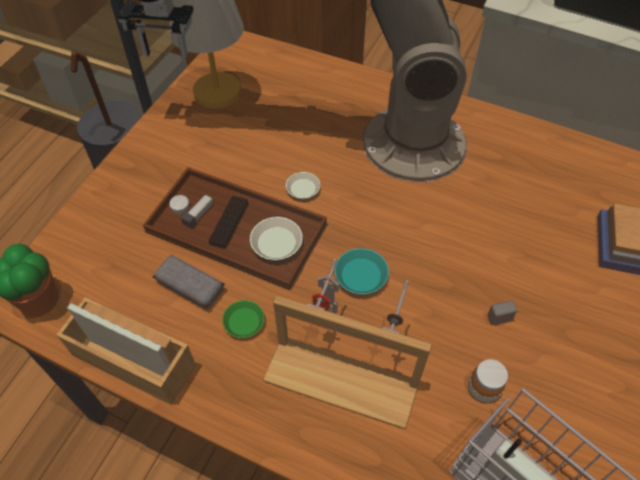

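View pics/side.png

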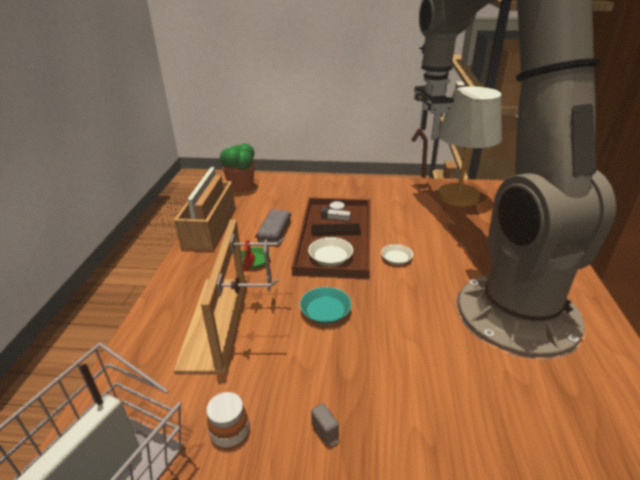

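The scene view shows the rack from behind. The full hook, with opener and whistle, is at about (325,295). The spare hook is at (398,315), with its dark buffer at (395,320). The white dish is in the tray at (276,240). The side view shows the same rack with its hooks at (255,243) and (250,285).

```bash
python3 - <<'E'
from h import *
import pickle
a,b=pickle.load(open("ab.pkl","rb"))
for nm,s,roi in(("scene",a,(265,260,440,370)),("side",b,(180,210,290,380))):
    P=cloud(s);x0,y0,x1,y1=roi
    m=np.zeros(P.shape[:2],bool);m[y0:y1,x0:x1]=True
    m&=s["depth"]>0
    top=m&(abs(P[...,2]-.195)<.004)
    q=P[top];r=cv2.minAreaRect(q[:,:2].astype(np.float32)*1000)
    print(nm,"top",len(q),q.mean(0),r)
    print(cv2.boxPoints(r))
    hsv=cv2.cvtColor(s["color"],cv2.COLOR_RGB2HSV)
    red=m&((hsv[...,0]<4)|(hsv[...,0]>174))&(hsv[...,1]>170)
    print("red",red.sum(),P[red].mean(0),np.percentile(P[red],[2,98],axis=0))
    c=q.mean(0)[:2]
    # hook candidates
    hk=m&(abs(P[...,2]-.178)<.012)&(hsv[...,1]<70)
    q=P[hk];print("hook",len(q));np.save(nm+"_hk.npy",q)
    t=m&(P[...,2]>.13)&(P[...,2]<.21)&(hsv[...,1]<80)
    n,l,st,ce=cv2.connectedComponentsWithStats(t.astype(np.uint8))
    for i in range(1,n):
        if st[i,4]>15: w=P[l==i];print(st[i],w.min(0).round(3),w.max(0).round(3),w.mean(0).round(3))
# dish
for nm,s,px in(("scene",a,(276,240)),("side",b,(331,250))):
    P=cloud(s);hsv=cv2.cvtColor(s["color"],cv2.COLOR_RGB2HSV)
    w=((hsv[...,1]<70)&(hsv[...,2]>130)).astype(np.uint8)
    n,l=cv2.connectedComponents(w);k=l==l[px[1],px[0]]
    q=P[k&(s["depth"]>0)];e=cv2.minEnclosingCircle((q[q[:,2]>.028][:,:2]*1000).astype(np.float32))
    f=q[abs(q[:,2]-.014)<.003]
    print("dish",nm,len(q),e,q.min(0),q.max(0),"floor",f.mean(0), np.ptp(f,axis=0))
E
```

```text
scene top 1419 [0.68496779 0.09801887 0.19444479] ((627.7125854492188, 88.28865814208984), (136.9969024658203, 309.4494323730469), 5.361602783203125)
[[545.0562   235.93585 ]
 [573.9715   -72.159676]
 [710.36896  -59.358536]
 [681.4537   248.737   ]]
red 19 [0.64784757 0.02072459 0.17660905] [[0.64472831 0.00539969 0.1558622 ]
 [0.65249467 0.03026102 0.18537705]]
hook 304
[318 260  21  35 279] [ 0.564 -0.008  0.13 ] [0.642 0.033 0.19 ] [0.605 0.013 0.166]
[395 281  13  35  80] [0.551 0.156 0.172] [0.632 0.166 0.191] [0.587 0.16  0.179]
[308 298  15  12  48] [0.652 0.004 0.158] [0.684 0.033 0.196] [0.669 0.018 0.183]
[386 318  13  14  73] [0.634 0.156 0.164] [0.67  0.174 0.197] [0.646 0.166 0.181]
side top 720 [0.67919741 0.11922358 0.19346439] ((622.8676147460938, 91.74279022216797), (136.85882568359375, 309.88360595703125), 5.208708763122559)
[[540.65454  239.83247 ]
 [568.787    -68.77149 ]
 [705.0807   -56.346893]
 [676.94824  252.25708 ]]
red 27 [0.64200507 0.02695846 0.16236832] [[0.63635882 0.0154425  0.13727619]
 [0.64622287 0.03505907 0.18092368]]
hook 213
[231 234  10  12  45] [ 0.66  -0.012  0.157] [0.683 0.037 0.192] [0.675 0.021 0.182]
[249 239  33  24 132] [ 0.566 -0.007  0.131] [0.64  0.037 0.188] [0.602 0.02  0.17 ]
[217 274  17  13  66] [0.636 0.154 0.172] [0.667 0.187 0.192] [0.657 0.171 0.183]
[237 283  36   4  81] [0.558 0.155 0.17 ] [0.63  0.171 0.182] [0.597 0.165 0.176]
dish scene 1772 ((471.2835388183594, -185.7953338623047), 64.62147521972656) [ 0.3887388  -0.25790467  0.00171054] [ 0.53297051 -0.12297198  0.03990191] floor [ 0.46811349 -0.18586214  0.01394821] [0.12352757 0.09655613 0.00598246]
dish side 913 ((469.3120422363281, -180.69912719726562), 64.1531753540039) [ 0.40742239 -0.28907678  0.00354495] [ 0.5301593  -0.11861063  0.03619742] floor [ 0.46912492 -0.19252225  0.0131881 ] [0.09749563 0.08698405 0.00590175]
```

```bash
cat >> h.py <<'E'
from scipy.spatial.transform import Rotation as Ro
def goto(p,yaw=None):
    s=env.get_state();R=Ro.from_euler("xyz",s["ee_rot"],degrees=True).as_matrix()
    tw=0 if yaw is None else -np.radians(yaw-s["ee_rot"][2])
    print("from",s["ee_pos"].round(4),s["ee_rot"].round(2),"offset mm",(R.T@(np.array(p)-s["ee_pos"])*1000).round(1),"twist",round(tw,4),"t",s["time"])
E
python3 - <<'E'
from h import *
goto((.50,.03,.30),5.3)
w=env.snapshot("wrist");print(w["T_tool_cam"],w["mtx"])
E
```

```text
from [ 0.1739 -0.6518  0.2048] [-179.93    0.     14.94] offset mm [ 490.8 -574.8  -94.5] twist 0.1683 t 0.1
[[ 8.96205281e-05 -9.59130938e-01 -2.82962606e-01  8.26895210e-02]
 [ 9.99999989e-01  5.22124585e-05  1.39742644e-04 -4.75968797e-04]
 [-1.19257320e-04 -2.82962615e-01  9.59130932e-01 -1.79214402e-01]
 [ 0.00000000e+00  0.00000000e+00  0.00000000e+00  1.00000000e+00]] [[391.64209672   0.         319.72224561]
 [  0.         391.64209672 245.36661578]
 [  0.           0.           1.        ]]
```

Call:
apply_moves:
  offset:
    - [20,-20,-20]
    - [60,-60,-40]
    - [100,-100,-60]
    - [145,-150,-80]
    - [185,-195,-95]
    - [225,-240,-95]
    - [265,-282,-95]
    - [305,-325,-95]
    - [345,-368,-95]
    - [385,-410,-95]
    - [425,-453,-95]
    - [460,-490,-95]
  twist: [0,0,0.05,0.1,0.168,0.168,0.168,0.168,0.168,0.168,0.168,0.168]
  grip: [1,1,1,1,1,1,1,1,1,1,1,1]

```text
time: 1.35
ee_pos: [0.4433, -0.1499, 0.3002]
ee_rot: [180.0, -0.0, 5.3]
ft_force: [1.1, -1.3, 0.6]
gripper_width: 0.0941
grip_force: 0.0
```

```bash
python3 - <<'E'
from h import *
goto((.54,.03,.30),5.3)
E
```

```text
from [ 0.4433 -0.1499  0.3002] [ 1.7998e+02 -2.0000e-02  5.3000e+00] offset mm [ 112.9 -170.2    0.2] twist 0.0001 t 1.35
```

Call:
apply_moves:
  offset:
    - [30,-40,0]
    - [50,-75,0]
    - [75,-115,0]
    - [93,-140,0]
    - [93,-140,0]
    - [93,-140,0]
    - [93,-140,0]
  twist: [0,0,0,0,0,0,0]
  grip: [1,1,1,1,1,1,1]

```text
time: 2.05
ee_pos: [0.5221, -0.0049, 0.2998]
ee_rot: [180.0, 0.0, 5.2]
ft_force: [-0.5, -0.4, 0.4]
gripper_width: 0.094
grip_force: 0.0
```

```bash
cat >> h.py <<'E'
def wrist():
    st=env.get_state();s=env.snapshot("wrist")
    R=Ro.from_euler("xyz",st["ee_rot"],degrees=True).as_matrix();T=np.array(s["T_tool_cam"])
    Rw=R@T[:3,:3];c=R@T[:3,3]+st["ee_pos"]
    s["R"]=Rw.T;s["t"]=-Rw.T@c
    return s
E
python3 - <<'E'
from h import *
import pickle
goto((.54,.03,.30),5.3)
s=wrist();pickle.dump(s,open("w1.pkl","wb"));save("pics/w1.png",s["color"])
E
```

```text
from [ 0.5221 -0.0049  0.2998] [1.7998e+02 3.0000e-02 5.2500e+00] offset mm [ 21.  -33.1  -0.2] twist -0.0009 t 2.05
```

View pics/w1.png

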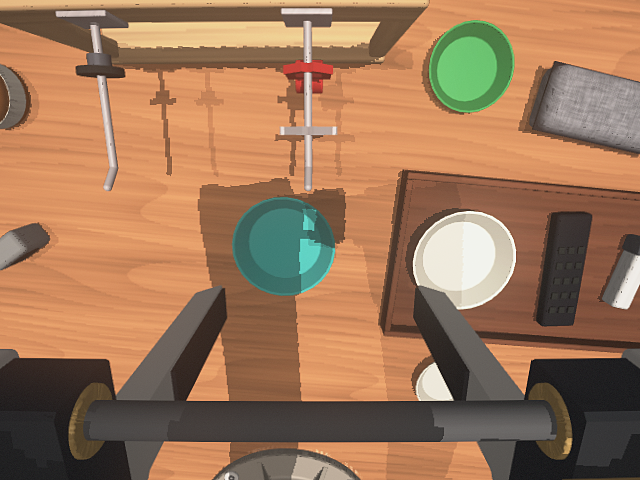

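The wrist view shows the full hook along column 308, with the opener bar at row 131 (columns 280–336) and the red whistle eye at (307,70). The spare hook runs from (95,25) to (110,185), with its buffer at (100,71). The dish is at (464,258).

```bash
cat >> h.py <<'E'
def ray(s,uv,z):
    p=cv2.undistortPoints(np.array(uv,np.float32).reshape(-1,1,2),np.array(s["mtx"]),np.array(s["D"])).reshape(-1,2)
    d=np.c_[p,np.ones(len(p))]@s["R"];c=-np.array(s["R"]).T@np.array(s["t"])
    return c+d*((z-c[2])/d[:,2])[:,None]
E
python3 - <<'E'
from h import *
import pickle
s=pickle.load(open("w1.pkl","rb"));P=cloud(s)
np.set_printoptions(precision=4,suppress=True)
print("opener mid, edges z.18",ray(s,[(308,131),(280,131),(336,131)],.18))
print("opener depth");print(P[128:135,[285,295,320,330]].reshape(-1,12))
print("full rod axis",ray(s,[(308,50),(308,110),(308.5,160)],.178),"tip",ray(s,[(308.5,187)],.19))
print("spare rod",ray(s,[(96,40),(102.5,110),(107,150)],.178),"tip",ray(s,[(109,187)],.19))
print("plates front",ray(s,[(307,24),(92,24)],.175))
print("depth rod",P[110,308],P[160,308],P[110,102],P[145,107])
print("whistle eye",ray(s,[(283,69),(307,69),(332,69)],.17),P[69,[290,300,320,328]])
hsv=cv2.cvtColor(s["color"],cv2.COLOR_RGB2HSV)
w=((hsv[...,1]<60)&(hsv[...,2]>120)).astype(np.uint8);w[:,:405]=0;w[:,530:]=0;w[:205]=0;w[315:]=0
c=max(cv2.findContours(w,0,2)[0],key=cv2.contourArea);e=cv2.fitEllipse(c);print("dish",e,ray(s,[e[0]],.034))
q=P[(w>0)&(abs(P[...,2]-.014)<.003)];print(q.mean(0),cv2.minEnclosingCircle((q[:,:2]*1000).astype(np.float32)))
E
```

```text
opener mid, edges z.18 [[ 0.6029  0.0116  0.18  ]
 [ 0.601   0.0321  0.18  ]
 [ 0.6048 -0.0089  0.18  ]]
opener depth
[[ 0.6035  0.0293  0.1708  0.6041  0.0213  0.1784  0.6058  0.003   0.1792
   0.6065 -0.0045  0.1704]
 [ 0.6027  0.0294  0.1696  0.6034  0.0213  0.178   0.6051  0.0029  0.1794
   0.6058 -0.0045  0.1734]
 [ 0.602   0.0292  0.1707  0.6027  0.0212  0.1791  0.6044  0.0029  0.1787
   0.6051 -0.0047  0.1707]
 [ 0.6013  0.0292  0.1702  0.602   0.0212  0.1785  0.6037  0.0028  0.1781
   0.6044 -0.0047  0.1719]
 [ 0.6005  0.0292  0.1696  0.6013  0.0211  0.1793  0.603   0.0027  0.178
   0.6036 -0.0048  0.17  ]
 [ 0.5998  0.029   0.1713  0.6006  0.0211  0.1784  0.6023  0.0027  0.1777
   0.6029 -0.0049  0.1713]
 [ 0.599   0.0292  0.1691  0.5999  0.021   0.179   0.6016  0.0026  0.1789
   0.6022 -0.005   0.1709]]
full rod axis [[0.6577 0.0162 0.178 ]
 [0.6176 0.0129 0.178 ]
 [0.5819 0.0095 0.178 ]] tip [[0.5633 0.0076 0.19  ]]
spare rod [[0.6516 0.1656 0.178 ]
 [0.6046 0.1634 0.178 ]
 [0.5759 0.1616 0.178 ]] tip [[0.5501 0.1553 0.19  ]]
plates front [[0.6748 0.0185 0.175 ]
 [0.6623 0.1695 0.175 ]]
depth rod [0.6176 0.0129 0.1784] [0.5819 0.0099 0.1782] [0.6046 0.1643 0.1771] [0.5796 0.1612 0.1784]
whistle eye [[ 0.6447  0.0337  0.17  ]
 [ 0.6463  0.0162  0.17  ]
 [ 0.648  -0.0019  0.17  ]] [[0.6443 0.0281 0.1765]
 [0.6444 0.0207 0.1809]
 [0.6459 0.0067 0.1793]
 [0.6472 0.001  0.1733]]
dish ((465.33447265625, 257.9714660644531), (93.59477233886719, 101.69578552246094), 77.95243072509766) [[ 0.4738 -0.1846  0.034 ]]
[ 0.469  -0.1849  0.0142] ((468.1824951171875, -185.0181121826172), 48.64784622192383)
```

```bash
python3 - <<'E'
from h import *
goto((.602,.0117,.137),5.1)
E
```

```text
from [ 0.5221 -0.005   0.2999] [1.7998e+02 1.0000e-02 5.2200e+00] offset mm [ 81.1  -9.4 162.9] twist 0.0021 t 2.1
```

Call:
apply_moves:
  offset:
    - [40,-5,0]
    - [81,-9,20]
    - [81,-9,60]
    - [81,-9,100]
    - [81,-9,130]
    - [81,-9,155]
    - [81,-9,163]
    - [81,-9,163]
    - [81,-9,163]
    - [81,-9,163]
  twist: [0,0.002,0.002,0.002,0.002,0.002,0.002,0.002,0.002,0.002]
  grip: [1,1,1,1,1,1,1,1,1,1]

```text
time: 3.1
ee_pos: [0.6032, 0.0125, 0.1386]
ee_rot: [180.0, -0.1, 5.2]
ft_force: [-0.2, -0.5, -0.1]
gripper_width: 0.0942
grip_force: 0.0
```

```bash
python3 - <<'E'
from h import *
goto((.602,.0117,.137),5.1)
s=wrist();save("pics/w2.png",s["color"])
E
```

```text
from [0.6032 0.0125 0.1386] [ 1.7999e+02 -1.3000e-01  5.1800e+00] offset mm [-1.2  0.7  1.6] twist 0.0013 t 3.1
```

View pics/w2.png

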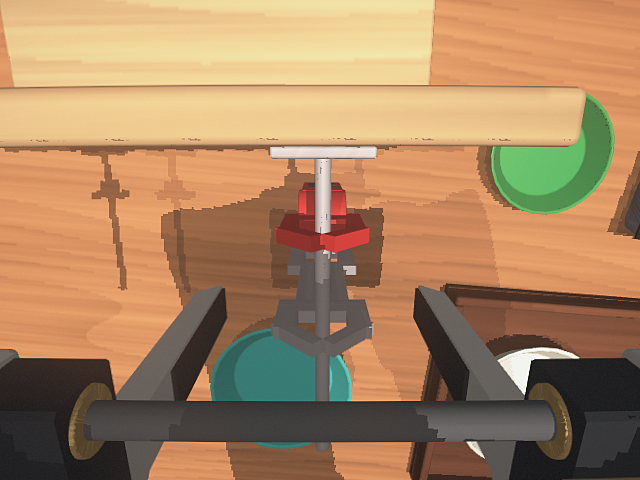

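The opener (row ~330, columns 273–373) is centred between the fingertips and the rod runs down column 322, so I'm closing the gripper.

Call:
apply_moves:
  offset:
    - [0,0,0]
    - [0,0,0]
    - [0,0,0]
    - [0,0,0]
    - [0,0,0]
    - [0,0,0]
    - [0,0,0]
    - [0,0,0]
  twist: [0,0,0,0,0,0,0,0]
  grip: [0.6,0.4,0.2,0.2,0.2,0.2,0.2,0.2]

```text
time: 3.95
ee_pos: [0.6024, 0.0124, 0.137]
ee_rot: [180.0, 0.0, 5.2]
ft_force: [0.6, -1.9, 1.1]
gripper_width: 0.0416
grip_force: 30.0
```

Call:
apply_moves:
  offset:
    - [0,0,-3]
    - [0,0,-6]
    - [0,0,-9]
    - [-6,0,-9]
    - [-14,0,-9]
    - [-22,0,-9]
    - [-28,0,-11]
    - [-34,0,-16]
    - [-40,0,-21]
    - [-46,0,-23]
    - [-56,0,-24]
    - [-70,0,-24]
  twist: [0,0,0,0,0,0,0,0,0,0,0,0]
  grip: [0.2,0.2,0.2,0.2,0.2,0.2,0.2,0.2,0.2,0.2,0.2,0.2]

```text
time: 5.15
ee_pos: [0.532, 0.0063, 0.1611]
ee_rot: [-180.0, -0.0, 5.2]
ft_force: [0.7, 0.5, -1.3]
gripper_width: 0.042
grip_force: 30.0
```

```bash
python3 - <<'E'
from h import *
st=env.get_state();print(st["ft_force"],st["ee_pos"])
s=wrist();save("pics/w3.png",s["color"])
E
```

```text
[ 0.70454841  0.51861405 -1.27729848] [0.53197354 0.00628594 0.16105302]
```

View pics/w3.png

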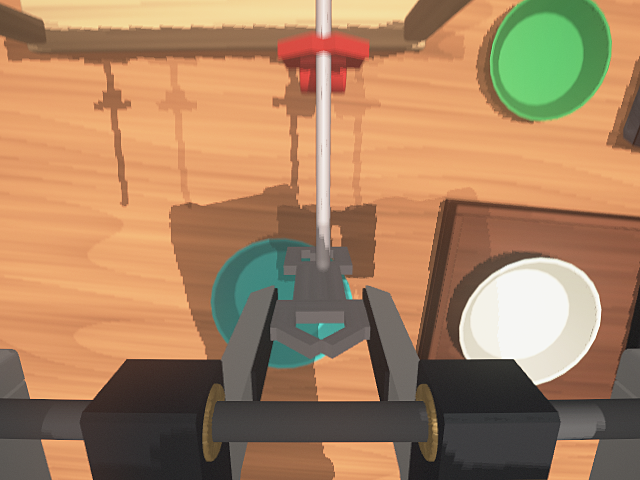

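The opener is off the full hook, whose tip shows at (323,262). It hangs in the grip at rows 300–355, centred on column 320. Next I move it across to the spare hook.

Call:
apply_moves:
  offset:
    - [-3,-15,0]
    - [-3,-40,0]
    - [-3,-70,0]
    - [-3,-100,0]
    - [-3,-125,0]
    - [-3,-142,0]
    - [-3,-150,0]
    - [-3,-150,0]
    - [-3,-150,0]
    - [-3,-150,0]
  twist: [0,0,0,0,0,0,0,0,0,0]
  grip: [0.2,0.2,0.2,0.2,0.2,0.2,0.2,0.2,0.2,0.2]

```text
time: 6.2
ee_pos: [0.5162, 0.1544, 0.1609]
ee_rot: [180.0, 0.0, 5.1]
ft_force: [-0.4, -1.1, -0.7]
gripper_width: 0.0418
grip_force: 30.0
```

```bash
python3 - <<'E'
from h import *
import pickle
st=env.get_state();print(st["ft_force"],st["ee_pos"])
s=wrist();save("pics/w4.png",s["color"]);pickle.dump(s,open("w4.pkl","wb"))
E
```

```text
[-0.3795268  -1.08930394 -0.65803525] [0.51616974 0.15435952 0.16092661]
```

View pics/w4.png

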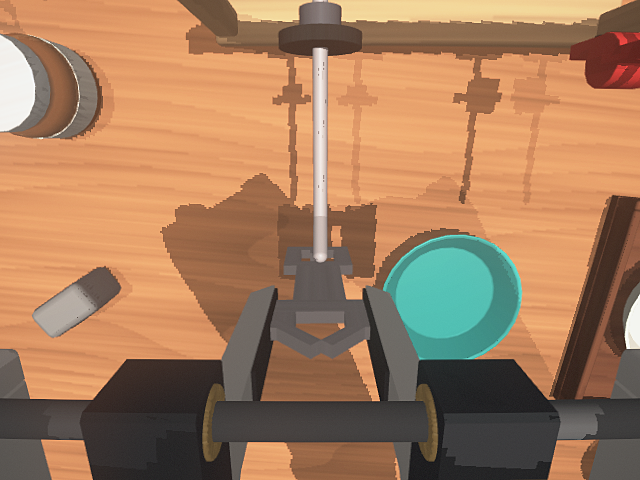

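The rod lies on column 320, centred on the eye, and the buffer face is at row ~50. I'm threading the opener on.

```bash
python3 - <<'E'
from h import *
import pickle
s=pickle.load(open("w4.pkl","rb"))
print(ray(s,[(320,50),(320,56)],.176),ray(s,[(320,260)],.188), cloud(s)[[48,40,44],[290,300,350]])
E
```

```text
[[0.62793217 0.16472285 0.176     ]
 [0.62581673 0.16453255 0.176     ]] [[0.54749744 0.15749971 0.188     ]] [[0.62789925 0.17635848 0.17441669]
 [0.62817117 0.17179784 0.18909124]
 [0.63006879 0.153771   0.18103501]]
```

Call:
apply_moves:
  offset:
    - [10,0,0]
    - [20,0,0]
    - [26,0,0]
    - [32,0,3]
    - [38,0,8]
    - [44,0,13]
    - [50,0,15]
    - [58,0,16]
    - [64,0,17]
    - [64,0,17]
    - [64,0,17]
  twist: [0,0,0,0,0,0,0,0,0,0,0]
  grip: [0.2,0.2,0.2,0.2,0.2,0.2,0.2,0.2,0.2,0.2,0.2]

```text
time: 7.35
ee_pos: [0.5797, 0.1612, 0.144]
ee_rot: [-180.0, 0.0, 5.2]
ft_force: [0.2, -0.7, -0.5]
gripper_width: 0.0421
grip_force: 30.0
```

```bash
python3 - <<'E'
from h import *
import pickle
st=env.get_state();print(st["ft_force"],st["ee_pos"])
s=wrist();save("pics/w5.png",s["color"]);pickle.dump(s,open("w5.pkl","wb"))
E
```

```text
[ 0.16360486 -0.66459535 -0.51617221] [0.57973665 0.16124876 0.14399331]
```

View pics/w5.png

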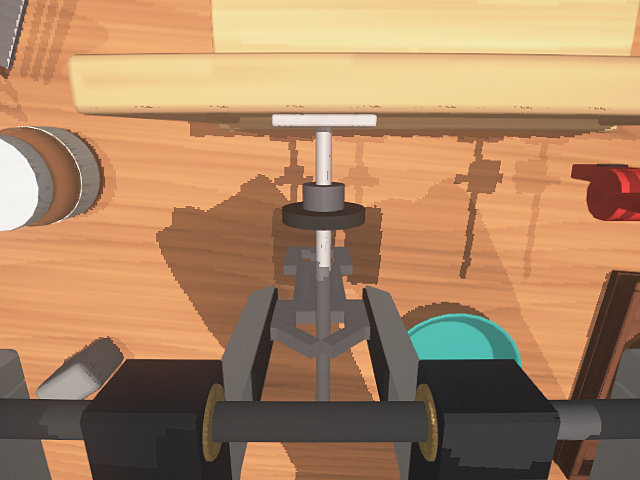

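The rod is through the eye, and the buffer disc is at row ~217, about 45 mm ahead. I'll approach, then creep forward.

Call:
apply_moves:
  offset:
    - [8,0,2]
    - [16,0,2]
    - [24,0,2]
    - [31,0,2]
    - [36,0,2]
    - [39,0,2]
    - [40,0,2]
    - [41,0,2]
    - [41,0,2]
    - [41,0,2]
  twist: [0,0,0,0,0,0,0,0,0,0]
  grip: [0.2,0.2,0.2,0.2,0.2,0.2,0.2,0.2,0.2,0.2]

```text
time: 8.4
ee_pos: [0.6205, 0.1649, 0.1421]
ee_rot: [-180.0, -0.0, 5.2]
ft_force: [-0.5, -0.2, -1.8]
gripper_width: 0.0417
grip_force: 30.0
```

Call:
apply_moves:
  offset:
    - [1,0,0]
    - [2,0,0]
    - [2,0,0]
  twist: [0,0,0]
  grip: [0.2,0.2,0.2]

```text
time: 8.7
ee_pos: [0.6228, 0.1651, 0.142]
ee_rot: [-180.0, -0.0, 5.2]
ft_force: [-0.0, 0.1, -0.8]
gripper_width: 0.0419
grip_force: 30.0
```

Call:
apply_moves:
  offset:
    - [1,0,0]
    - [1,0,0]
    - [1,0,0]
  twist: [0,0,0]
  grip: [0.2,0.2,0.2]

```text
time: 9.0
ee_pos: [0.6236, 0.1652, 0.142]
ee_rot: [-180.0, -0.0, 5.2]
ft_force: [-0.1, 0.4, -1.7]
gripper_width: 0.0417
grip_force: 30.0
```

Call:
apply_moves:
  offset:
    - [1,0,0]
    - [1,0,0]
    - [1,0,0]
  twist: [0,0,0]
  grip: [0.2,0.2,0.2]

```text
time: 9.3
ee_pos: [0.6246, 0.1653, 0.142]
ee_rot: [-180.0, -0.0, 5.2]
ft_force: [0.1, -0.6, -0.9]
gripper_width: 0.0417
grip_force: 30.0
```

Call:
apply_moves:
  offset:
    - [1,0,0]
    - [1,0,0]
    - [1,0,0]
  twist: [0,0,0]
  grip: [0.2,0.2,0.2]

```text
time: 9.6
ee_pos: [0.6254, 0.1654, 0.142]
ee_rot: [180.0, 0.0, 5.2]
ft_force: [-1.4, -1.2, -0.9]
gripper_width: 0.0415
grip_force: 30.0
```

Call:
apply_moves:
  offset:
    - [1,0,0]
    - [1,0,0]
    - [1,0,0]
  twist: [0,0,0]
  grip: [0.2,0.2,0.2]

```text
time: 9.9
ee_pos: [0.6264, 0.1654, 0.1419]
ee_rot: [180.0, 0.0, 5.2]
ft_force: [-4.3, -0.3, -0.7]
gripper_width: 0.0418
grip_force: 30.0
```

Call:
apply_moves:
  offset:
    - [1,0,0]
    - [1,0,0]
    - [1,0,0]
  twist: [0,0,0]
  grip: [0.2,0.2,0.2]

```text
time: 10.2
ee_pos: [0.6272, 0.1655, 0.1419]
ee_rot: [180.0, 0.0, 5.2]
ft_force: [-5.8, -1.2, 1.4]
gripper_width: 0.0418
grip_force: 30.0
```

Call:
apply_moves:
  offset:
    - [0.3,0,0]
    - [0.3,0,0]
    - [0.3,0,0]
    - [0.3,0,0]
    - [0.3,0,0]
    - [0.3,0,0]
  twist: [0,0,0,0,0,0]
  grip: [0.2,0.2,0.2,0.2,0.2,0.2]

```text
time: 10.8
ee_pos: [0.6275, 0.1655, 0.142]
ee_rot: [180.0, 0.0, 5.2]
ft_force: [-6.2, -0.7, 0.5]
gripper_width: 0.0419
grip_force: 30.0
```

Call:
apply_moves:
  offset:
    - [-1,0,0]
    - [-3,0,0]
    - [-4,0,2]
    - [-4,0,4]
    - [-4,0,4.5]
    - [-4,0,4.5]
    - [-4,0,4.5]
    - [-4,0,4.5]
    - [-4,0,4.5]
    - [-4,0,4.5]
    - [-4,0,4.5]
  twist: [0,0,0,0,0,0,0,0,0,0,0]
  grip: [0.2,0.2,0.2,0.2,0.2,0.2,0.5,0.6,0.8,1,1]

```text
time: 11.9
ee_pos: [0.6239, 0.1652, 0.1376]
ee_rot: [-180.0, -0.0, 5.2]
ft_force: [0.2, -1.3, 0.8]
gripper_width: 0.0758
grip_force: 0.0
```

Call:
apply_moves:
  offset:
    - [0,0,-10]
    - [0,0,-30]
    - [0,0,-60]
    - [0,0,-95]
    - [0,0,-130]
    - [0,0,-150]
    - [-30,0,-160]
    - [-60,20,-160]
    - [-85,50,-160]
    - [-85,90,-160]
    - [-85,120,-160]
    - [-85,120,-160]
  twist: [0,0,0,0,0,0,0,0,0,0,0,0]
  grip: [1,1,1,1,1,1,1,1,1,1,1,1]

```text
time: 13.1
ee_pos: [0.5504, 0.0334, 0.2984]
ee_rot: [179.9, -0.0, 4.9]
ft_force: [0.1, -0.1, 0.1]
gripper_width: 0.0941
grip_force: 0.0
```

Call:
apply_moves:
  offset:
    - [0,0,0]
    - [0,0,0]
    - [0,0,0]
  twist: [0,0,0]
  grip: [1,1,1]

```text
time: 13.4
ee_pos: [0.55, 0.0393, 0.2977]
ee_rot: [-180.0, -0.0, 5.3]
ft_force: [0.3, -0.0, 0.4]
gripper_width: 0.0941
grip_force: 0.0
```

```bash
python3 - <<'E'
from h import *
import pickle
st=env.get_state();print(st["ft_force"],st["ee_pos"])
s=wrist();save("pics/w6.png",s["color"]);pickle.dump(s,open("w6.pkl","wb"))
E
```

```text
[ 0.31545272 -0.04878855  0.38141285] [0.5500417  0.03926429 0.29766298]
```

View pics/w6.png

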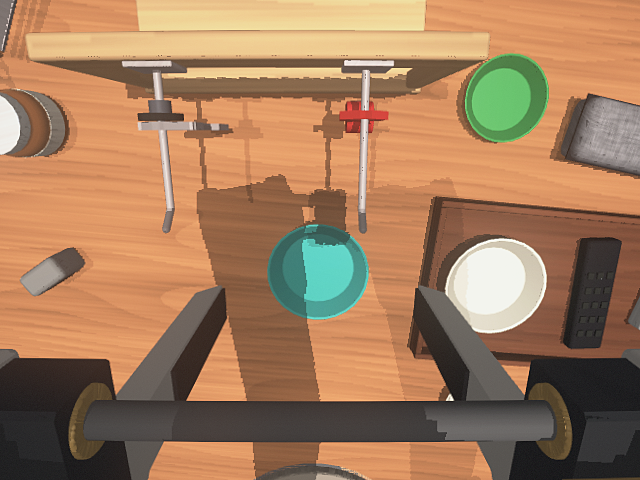

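The opener hangs on the spare hook against the buffer at (165,126). The whistle eye is at (363,115) and the dish at (496,285). Next I measure the whistle.

```bash
python3 - <<'E'
from h import *
import pickle
np.set_printoptions(precision=4,suppress=True)
s=pickle.load(open("w6.pkl","rb"));P=cloud(s)
hsv=cv2.cvtColor(s["color"],cv2.COLOR_RGB2HSV)
red=((hsv[...,0]<5)|(hsv[...,0]>172))&(hsv[...,1]>150);red[:90]=0;red[140:]=0
q=P[red];q=q[(q[:,2]>.165)];print(len(q),q.min(0),q.max(0),q.mean(0),np.median(q,0))
e=P[red&(P[...,2]>.14)];print("y mid",(e[:,1].min()+e[:,1].max())/2)
print("rod",ray(s,[(363.5,150),(362.5,200)],.178),"opener",ray(s,[(140,127),(190,127)],.178))
goto((.645,.0155,.137),5.1)
E
```

```text
423 [ 0.6322 -0.0019  0.1654] [0.6506 0.0473 0.4769] [0.6461 0.017  0.1781] [0.6461 0.0175 0.1785]
y mid 0.02269806722656455
rod [[0.6211 0.0136 0.178 ]
 [0.5838 0.0098 0.178 ]] opener [[0.6227 0.1794 0.178 ]
 [0.6259 0.1424 0.178 ]]
from [0.55   0.0391 0.2976] [-179.98   -0.      5.3 ] offset mm [ 92.4  32.4 160.6] twist 0.0034 t 13.45
```

Call:
apply_moves:
  offset:
    - [40,14,0]
    - [80,28,0]
    - [93,32,10]
    - [93,32,45]
    - [93,32,80]
    - [93,32,115]
    - [93,32,142]
    - [93,32,156]
    - [93,32,160]
    - [93,32,160]
    - [93,32,160]
  twist: [0.003,0.003,0.003,0.003,0.003,0.003,0.003,0.003,0.003,0.003,0.003]
  grip: [1,1,1,1,1,1,1,1,1,1,1]

```text
time: 14.55
ee_pos: [0.6464, 0.0148, 0.1389]
ee_rot: [-180.0, -0.1, 5.0]
ft_force: [0.2, 0.2, -0.0]
gripper_width: 0.0943
grip_force: 0.0
```

```bash
python3 - <<'E'
from h import *
st=env.get_state();print(st["ft_force"],st["ee_pos"])
s=wrist();save("pics/w7.png",s["color"])
E
```

```text
[ 0.17965085  0.22940682 -0.033216  ] [0.64638823 0.0148145  0.13892718]
```

View pics/w7.png

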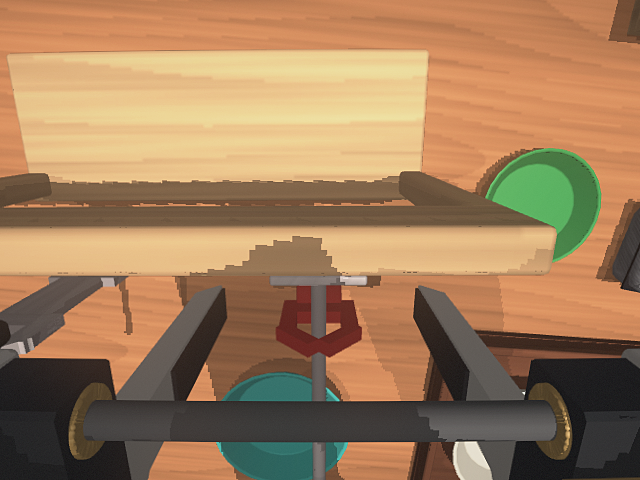

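The whistle eye (columns 276–362, row ~335) sits between the pads, so I'm closing the gripper.

Call:
apply_moves:
  offset:
    - [0,0,0]
    - [0,0,0]
    - [0,0,0]
    - [0,0,0]
    - [0,0,0]
    - [0,0,0]
    - [0,0,0]
    - [0,0,0]
  twist: [0,0,0,0,0,0,0,0]
  grip: [0.6,0.4,0.2,0.15,0.15,0.15,0.15,0.15]

```text
time: 15.4
ee_pos: [0.6456, 0.0146, 0.1375]
ee_rot: [-180.0, -0.0, 5.0]
ft_force: [0.0, 0.3, -0.1]
gripper_width: 0.034
grip_force: 30.1
```

Call:
apply_moves:
  offset:
    - [0,0,-3]
    - [0,0,-6]
    - [0,0,-9]
    - [-8,0,-9]
    - [-18,0,-9]
    - [-30,0,-9]
    - [-42,0,-9]
    - [-54,0,-9]
    - [-62,0,-9]
    - [-66,0,-9]
    - [-66,0,-9]
  twist: [0,0,0,0,0,0,0,0,0,0,0]
  grip: [0.15,0.15,0.15,0.15,0.15,0.15,0.15,0.15,0.15,0.15,0.15]

```text
time: 16.5
ee_pos: [0.5796, 0.0086, 0.1467]
ee_rot: [180.0, -0.0, 5.0]
ft_force: [0.3, -0.3, -0.5]
gripper_width: 0.0336
grip_force: 30.0
```

```bash
python3 - <<'E'
from h import *
st=env.get_state();print(st["ft_force"],st["ee_pos"],st["gripper_width"])
root=np.array([.6788,.0182]);a=np.radians(5.1);d=st["ee_pos"][:2]-root
print("hook x,y",d@[np.cos(a),np.sin(a)],d@[-np.sin(a),np.cos(a)])
E
```

```text
[ 0.26420766 -0.32787211 -0.4556825 ] [0.5795799  0.00862943 0.14671706] 0.0335702045380424
hook x,y -0.09967806595492812 -0.0007125795655990898
```

Call:
apply_moves:
  offset:
    - [-6,0,-2]
    - [-12,0,-7]
    - [-18,0,-12]
    - [-24,0,-15]
    - [-34,0,-16]
    - [-50,0,-16]
    - [-62,20,-16]
    - [-70,55,-14]
    - [-74,95,-10]
    - [-74,130,-6]
    - [-74,155,0]
    - [-74,170,0]
  twist: [0,0,0,0,0,0,0,0,0,0,0,0]
  grip: [0.15,0.15,0.15,0.15,0.15,0.15,0.15,0.15,0.15,0.15,0.15,0.15]

```text
time: 17.7
ee_pos: [0.52, -0.1691, 0.1459]
ee_rot: [-180.0, 0.1, 4.9]
ft_force: [0.1, 0.8, -0.4]
gripper_width: 0.0338
grip_force: 30.0
```

Call:
apply_moves:
  offset:
    - [0,5,0]
    - [0,5,0]
    - [0,5,0]
  twist: [0,0,0]
  grip: [0.15,0.15,0.15]

```text
time: 18.0
ee_pos: [0.5217, -0.1706, 0.1468]
ee_rot: [-180.0, -0.0, 5.1]
ft_force: [-0.6, -0.2, -0.4]
gripper_width: 0.0334
grip_force: 30.0
```

```bash
python3 - <<'E'
from h import *
goto((.490,-.184,.052),5)
s=wrist();save("pics/w8.png",s["color"])
E
```

```text
from [ 0.5217 -0.1706  0.1468] [-1.7998e+02 -2.0000e-02  5.1100e+00] offset mm [-32.8  10.5  94.8] twist 0.002 t 18.0
```

View pics/w8.png

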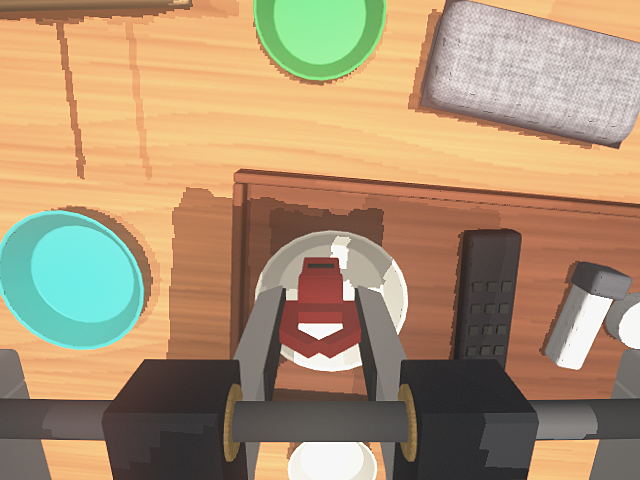

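The whistle is held above the white dish (centre ~ (332,300)) with its mouthpiece forward. I'm descending.

Call:
apply_moves:
  offset:
    - [-15,5,5]
    - [-30,10,15]
    - [-33,10.5,35]
    - [-33,10.5,55]
    - [-33,10.5,75]
    - [-33,10.5,86]
    - [-33,10.5,91]
    - [-33,10.5,93]
    - [-33,10.5,93]
  twist: [0,0,0,0,0,0,0,0,0]
  grip: [0.15,0.15,0.15,0.15,0.15,0.15,0.15,0.15,0.15]

```text
time: 18.95
ee_pos: [0.4898, -0.1854, 0.0539]
ee_rot: [180.0, -0.0, 5.0]
ft_force: [-0.1, -1.0, -0.1]
gripper_width: 0.0339
grip_force: 30.0
```

Call:
apply_moves:
  offset:
    - [0,0,1]
    - [0,0,2]
    - [0,0,2]
  twist: [0,0,0]
  grip: [0.15,0.15,0.15]

```text
time: 19.25
ee_pos: [0.4897, -0.1855, 0.0517]
ee_rot: [180.0, -0.0, 5.0]
ft_force: [-0.2, -0.3, -0.7]
gripper_width: 0.0337
grip_force: 30.0
```

Call:
apply_moves:
  offset:
    - [0,0,1]
    - [0,0,1]
  twist: [0,0]
  grip: [0.15,0.15]

```text
time: 19.45
ee_pos: [0.4895, -0.1854, 0.0505]
ee_rot: [-180.0, 0.0, 5.0]
ft_force: [-0.6, -0.7, -0.5]
gripper_width: 0.0337
grip_force: 30.0
```

Call:
apply_moves:
  offset:
    - [0,0,1]
    - [0,0,1]
  twist: [0,0]
  grip: [0.15,0.15]

```text
time: 19.65
ee_pos: [0.4895, -0.1854, 0.0494]
ee_rot: [-180.0, 0.0, 5.0]
ft_force: [0.3, -0.0, -0.1]
gripper_width: 0.0343
grip_force: 30.0
```

Call:
apply_moves:
  offset:
    - [0,0,0]
    - [0,0,0]
    - [0,0,0]
    - [0,0,0]
    - [0,0,0]
    - [0,0,0]
    - [0,0,0]
    - [0,0,0]
  twist: [0,0,0,0,0,0,0,0]
  grip: [0.3,0.4,0.5,0.6,0.8,0.9,0.9,0.9]

```text
time: 20.45
ee_pos: [0.4895, -0.1854, 0.0495]
ee_rot: [-180.0, -0.0, 5.0]
ft_force: [-0.4, -0.3, -0.6]
gripper_width: 0.0819
grip_force: 0.0
```

Call:
apply_moves:
  offset:
    - [0,0,-10]
    - [0,0,-30]
    - [0,0,-60]
    - [0,0,-95]
    - [0,0,-130]
    - [0,0,-160]
    - [0,0,-180]
    - [0,0,-180]
    - [0,0,-180]
    - [0,0,-180]
  twist: [0,0,0,0,0,0,0,0,0,0]
  grip: [0.9,0.9,0.9,0.9,0.9,0.9,0.9,0.9,0.9,0.9]

```text
time: 21.45
ee_pos: [0.489, -0.1852, 0.2288]
ee_rot: [-180.0, 0.1, 5.0]
ft_force: [-0.5, -0.5, 0.1]
gripper_width: 0.0847
grip_force: 0.0
```

```bash
python3 - <<'E'
from h import *
s=wrist();b=env.snapshot("side")
save("pics/fin.png",np.hstack([cv2.resize(s["color"],(400,300)),cv2.resize(b["color"][180:380,180:447],(400,300))]))
P=cloud(s);hsv=cv2.cvtColor(s["color"],cv2.COLOR_RGB2HSV)
red=((hsv[...,0]<5)|(hsv[...,0]>172))&(hsv[...,1]>150)&(P[...,0]<.56)
q=P[red];print(len(q),q.mean(0),q.min(0),q.max(0),env.get_state()["ee_pos"])
E
```

```text
580 [ 0.45314065 -0.19056569  0.03656872] [ 0.41346222 -0.21370117  0.02936766] [ 0.49366878 -0.17725442  0.04160588] [ 0.48906617 -0.18523721  0.22861762]
```

View pics/fin.png

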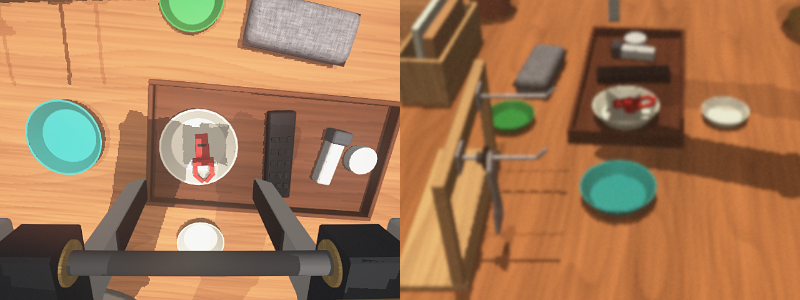

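The whistle lies in the white dish with its middle about 18 mm from the dish centre. The opener hangs at the buffer on the spare hook, at (490,175) in the right half of the picture.

```bash
python3 -c "
from workcell import env
print(env.sign_off())"
```

```text
the job is handed in; nothing more can be done
None
```

The job is handed in: the opener hangs on the spare hook after a press of about 6 N into the buffer, and the whistle lies in the white ring dish; the sign-off returned no verdict.

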